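# Put the glued-up jig pins and bushings to soak in the child-resistant jar

## Task

Put all the glue-clogged jig pins and drill bushings into the soak jar: press its child-resistant cap down hard and turn it anticlockwise to open it, lift it off and set it down on the bench, then twist each stuck pin to and fro while pulling until it comes out of the jig (do not lift the heavy jig plate off its base) and drop the pins and the loose bushings into the jar, in any order. Then put the cap back on, push it down and turn it clockwise until it is locked again, and leave everything else on the bench where it is.

Things in the scene. Friction and masses are not known exactly. Their poses are not given: they have to be found in the camera images.
- jar: White plastic soak jar with a yellow band, 90 mm across, in a wooden holder plate 130 mm square (corner blocks 38 mm high) screwed to the bench: it cannot move. Origin: on the jar's upright axis at bench height; z up; x: towards the red tick on its shoulder. Inside it is 84 mm wide and about 145 mm deep from the rim.
- jar_mouth (a point): Centre of the jar's open mouth, level with the flat rim of the neck, 165 mm above the jar's origin. Mouth 38 mm across inside; neck 43 mm across outside and 23 mm long above the sloping shoulder.
- jar_lug (a point): Tip of one of the three lugs that stand out of the neck at 0, 120 and 240 degrees from the jar's x axis (this one at 0, over the red tick): each 10 mm wide, 5 mm thick, reaching 27 mm from the axis, its underside 155 mm above the jar's origin.
- cap: Red ribbed child-resistant cap, 62 mm across, 30 mm tall, 57 g. Origin: centre of its open underside; z up through its top; x: along the white arrow. At the start it is locked on the jar, origin 150 mm above the jar's origin, arrow over the red tick (within 4 degrees). A sprung liner inside it bears on the rim and holds it up against the lugs; locked, it can be neither turned nor lifted.
- cap_top (a point): Centre of the cap's top, 30 mm above its origin. To open: push down 4 to 6 mm (13 N starts it, 18 N at 4 mm, hard stop at 6 mm), keep it down and turn it anticlockwise seen from above, by 40 to 56 degrees (56 is a stop; 48 is best): its gaps then stand over the lugs, and when let up it rides 4 mm above its locked height and lifts straight off.
- cap_arrow (a point): Tip of the white arrow, 24 mm from the cap's axis, on its top. To close: the cap drops over the lugs when its arrow is 40 to 56 degrees anticlockwise of the tick, or of a place 120 or 240 degrees from it (else it sits on the lugs, 160 mm up); push it down 4 to 6 mm, turn it clockwise to the stop, 44 to 52 degrees on, let it up: locked is 150 mm up, unlocked 154, stuck halfway 146.
- jig_base: Wooden base board of the glue-up jig, 240 x 130 x 12 mm, screwed to the bench. Origin: centre of its underside; x along its length; z up. On it lies the jig plate, 210 x 110 x 30 mm, top 42 mm above the bench, with a wooden fence 16 mm high along one long edge (y 41 to 55 mm) and a 10 mm high batten at the other (y -52 to -36 mm).
- bore_mid (a point): Mouth of the middle one of the jig's three pin bores, on the plate's top, 42 mm above the bench; the others lie 60 mm either side of it along the base board's x. Bores 13 mm across, 30 mm deep.
- jig (a joint): How far the heavy jig plate (2.6 kg) has been lifted off its base board, m; 0 is resting on it. Two dowels keep it from turning or sliding; only its weight, 25 N, holds it down.
- pin0: Steel locating pin, 64 mm long, 70 g, upright in a bore of the jig, stuck by dried glue, or absent. Origin: its lower tip, 12 mm above the bench at the start; z up: shank 8 mm across to 22 mm, collar 12 mm across to 40 mm, knurled brass head 18 mm across to 64 mm. Twist half a radian to and fro while pulling, about 1 mm a twist: free after 8 mm, out after 31. A straight pull lifts the plate.
- pin1: Steel locating pin, 64 mm long, 70 g, upright in a bore of the jig, stuck by dried glue, or absent. Origin: its lower tip, 12 mm above the bench at the start; z up: shank 8 mm across to 22 mm, collar 12 mm across to 40 mm, knurled brass head 18 mm across to 64 mm. Twist half a radian to and fro while pulling, about 1 mm a twist: free after 8 mm, out after 31. A straight pull lifts the plate.
- pin2: Steel locating pin, 64 mm long, 70 g, upright in a bore of the jig, stuck by dried glue, or absent. Origin: its lower tip, 12 mm above the bench at the start; z up: shank 8 mm across to 22 mm, collar 12 mm across to 40 mm, knurled brass head 18 mm across to 64 mm. Twist half a radian to and fro while pulling, about 1 mm a twist: free after 8 mm, out after 31. A straight pull lifts the plate.
- bushing0: Headed steel drill bushing, 75 g, 30 mm tall, standing loose on the bench on its head, or absent. Origin: centre of its underside; z up: head 28 mm across up to 8 mm, body 20 mm across from 8 to 30 mm.
- bushing1: Headed steel drill bushing, 75 g, 30 mm tall, standing loose on the bench on its head, or absent. Origin: centre of its underside; z up: head 28 mm across up to 8 mm, body 20 mm across from 8 to 30 mm.
- bushing2: Headed steel drill bushing, 75 g, 30 mm tall, standing loose on the bench on its head, or absent. Origin: centre of its underside; z up: head 28 mm across up to 8 mm, body 20 mm across from 8 to 30 mm.
- knife: Bystander, to be left alone: blue folding utility knife, 172 x 26 x 18 mm, lying flat. Origin: middle of its underside.
- wheel: Bystander, to be left alone: wooden toothed wheel of a rattle, 64 mm across, 16 mm thick, lying flat with a 12 mm stub axle standing up to 46 mm. Origin: middle of its underside.
- rattle: Bystander, to be left alone: half-built wooden rattle frame of bark-covered sticks, about 200 x 120 mm, 36 mm high. Origin: middle of its underside.
- glue: Bystander, to be left alone: upright white glue bottle, 60 mm across, 170 mm tall. Origin: middle of its underside.
- mallet: Bystander, to be left alone: wooden mallet lying on its side, 280 mm long, head 110 mm wide and 64 mm high. Origin: middle of its underside.
- sandblock: Bystander, to be left alone: cork sanding block 110 x 65 x 34 mm. Origin: middle of its underside.
- pencil: Bystander, to be left alone: flat red carpenter's pencil, 190 x 14 x 7 mm. Origin: middle of its underside.
Mind the look-alikes: they are no part of the job. What is meant by the cap is not blue, grey or yellow, and is the larger of those in its own colour.

How it is judged:
By the outcome, as a careful person would: the job done as asked, in the order asked, and still so for the second after the job is handed in, with the robot touching nothing.
Of pin0, pin1, pin2 only 1 to 2 are there at a start; the rules pass over those that are not, and their reading is None.
Of bushing0, bushing1, bushing2 only 2 to 3 are there at a start; the rules pass over those that are not, and their reading is None.
At some moment in a run one of bushing0, bushing1, bushing2 may be knocked a few centimetres aside while the robot is not near it.
It also fails if it takes over 210 s, if anything falls off the work surface, if the arm or the gripper's body presses on something with over 40 N, if the wrist force passes 120 N, or if a joint passes its speed limit or range.

## Robot

A 6-joint arm with a two-finger parallel gripper is mounted at the origin on the work surface. World frame = base frame: x ahead of the robot, y to its left, z up, the work surface at z = 0. Lengths are in m, angles in rad, forces in N, time in s.
With the tool pointing down it reaches from about 0.35 to 0.775 m from the base axis. Payload 5.5 kg.
Tool frame: the origin (TCP) lies between the finger pads; the fingertips stand 19 mm ahead of it and the grasp point (between the pads) is the TCP; z points along the fingers, x is the direction in which the jaws open and shut, and the axes are right-handed (so a half turn about z gives the same grasp; the last joint's range is limited). The gripper opens to 85 mm and grips with 20 to 120 N. Pads are 22 mm wide; open, the fingers measure 114 mm over their backs; the gripper's body (76 mm by 85 mm) begins 54 mm behind the grasp point. The pads swing forward as they close: fully open they stand 13 mm farther back than shut.
Start: joints at [1.167, 0.313, 0.046, 1.304, 0, 1.431], TCP at [0.15, 0.555, 0.25] pointing down, gripper open.
Joint ranges: [-2.76, 2.76], [-0.86, 1.69], [-1.03, 1.26], [-2.2, 2.34], [-1.47, 1.5], [-3.14, 3.14]. Speed limits (rad/s): [2.57, 2.57, 3.14, 3.14, 3.14, 3.14].

## Interface

Orientations are given as a unit quaternion [w, x, y, z].
In Python, from workcell import env gives the robot as it stands. The module is installed in compiled form; this text tells all that it offers.
- The arm moves only by the tool carry_out, never from a script. Its argument "steps" is a list of rows, each a list of 7 numbers: the gripper command: -1 is shut, 1 is fully open, values between are in proportion, then the shift along the tool's x, y, z in m, then the turn, a rotation vector about the tool's x, y, z in rad. A call has 1 to 20 rows; each row shifts and turns the commanded pose from where the row before left it, along the tool's axes as they then stand; what a row does not reach is not made up. A row lasts 1/8 s, in which the tool goes at most 62.5 mm and 10.7 degrees, less where a joint would pass 70% of its speed; a pose out of reach is approached as far as the arm can. A call with a gripper value outside its range is refused whole. The fingers move at their own pace and stop on an object; "grip_force" is the grip in N (left out, the last holds). Time passes only in rows, so rows that do not move let the fingers close. It gives the time, the measured TCP pose, the force and the opening at its end, in the units of the state.
- env.get_state(): the state, without advancing time (a new reading comes with each control period).
- env.read_camera(name): name is "side" or "top" or "wrist"; returns a dict with "color" (420x560x3 uint8, red, green, blue), "K" (3x3 intrinsics, pixels), "dist" ([k1, k2, p1, p2, k3] as OpenCV has them; the pictures are not rectified), "R" (3x3) and "t" (3): a world point X has camera coordinates R X + t. Camera axes: x right, y down, z forward; pixel columns grow to the right and rows downward; lengths in m; the calibration is good to about 2 mm. A picture is of the moment at which its call begins. There is no depth.
- env.hand_in(): hands the job in, once; it reports no verdict.
The state is a dict: "clock": time; "joint_pos": joint angles; "qvel": joint speeds; "tau": joint torques, N m; "tcp_pos": TCP position; "orientation": TCP orientation; "wrist_force": force on the tool from outside, world axes, zero at the start; "ft_torque": the same for the moment, N m; "finger_gap": finger opening in m.
Only numpy, scipy, OpenCV 4.12 (cv2) and the standard library are available. Lean on these libraries where they do the work, as an engineer would, in place of code of your own. Each camera call takes 0.05 s, during which the arm holds its last target. There are 200 camera calls.

## Working session

There is one attempt and no reset: what is moved stays moved. The work goes in short steps, Python scripts to look and compute and a tool call to move; the robot and the scene stay as the last step left them, time stands still between calls to the robot, and variables do not carry over. Pictures are saved under pics/ and viewed, about 12 in all and at most 16, crops included, and the job is handed in when it is done.

Besides the shell and the picture viewer there is one more tool, called in YAML: its name, and indented under it one key for each argument. carry_out: Moves the arm, as the interface text tells. Its arguments: {"type":"object","properties":{"steps":{"type":"array","items":{"type":"array","items":{"type":"number"}}},"grip_force":{"type":"number"}},"required":["steps"]}

```bash
mkdir -p pics; cat > h.py <<'E'
import numpy as np, cv2
from workcell import env
from scipy.spatial.transform import Rotation as Rn
def snap(name, fn=None):
    c=env.read_camera(name)
    if fn: cv2.imwrite('pics/'+fn, c['color'][:,:,::-1])
    return c
def ray(c,uv):
    p=cv2.undistortPoints(np.array([[uv]],float),c['K'],np.array(c['dist'],float))[0,0]
    R=np.array(c['R']);t=np.array(c['t'])
    return -R.T@t, R.T@np.array([p[0],p[1],1.])
def onz(c,uv,z):
    o,d=ray(c,uv); return o+d*(z-o[2])/d[2]
def proj(c,X):
    r,_=cv2.Rodrigues(np.array(c['R'],float))
    return cv2.projectPoints(np.array(X,float).reshape(-1,1,3),r,np.array(c['t'],float),c['K'],np.array(c['dist'],float))[0][:,0]
def tri(c1,u1,c2,u2):
    a,d=ray(c1,u1);b,e=ray(c2,u2)
    s=np.linalg.lstsq(np.stack([d,-e],1),b-a,rcond=None)[0]
    p,q=a+d*s[0],b+e*s[1]; return (p+q)/2,np.linalg.norm(p-q)
def tool():
    s=env.get_state(); q=s['orientation']
    return np.array(s['tcp_pos']),Rn.from_quat([q[1],q[2],q[3],q[0]]).as_matrix(),s
E
python3 - <<'E'
from h import *
s=env.get_state();print({k:np.round(v,3).tolist() for k,v in s.items()})
for n in ['top','side','wrist']:
    c=snap(n,n+'0.png'); print(n,np.round(c['K'],1).tolist(),np.round(-np.array(c['R']).T@c['t'],3),np.round(c['R'],3).tolist())
E
```

```text
{'clock': 0.0, 'joint_pos': [1.167, 0.314, 0.045, 1.304, -0.0, 1.431], 'qvel': [0.0, 0.0, 0.0, -0.0, -0.001, -0.0], 'tau': [-0.0, -48.063, 29.853, 0.019, -0.0, -0.0], 'tcp_pos': [0.15, 0.555, 0.249], 'orientation': [0.0, 0.794, 0.608, -0.001], 'wrist_force': [-0.213, 0.14, 0.645], 'ft_torque': [-0.018, -0.02, -0.013], 'finger_gap': 0.085}
top [[431.0, 0.0, 276.2], [0.0, 431.0, 206.3], [0.0, 0.0, 1.0]] [ 0.287 -0.011  1.323] [[0.005, -1.0, 0.001], [-0.975, -0.005, -0.222], [0.222, 0.0, -0.975]]
side [[483.7, 0.0, 284.0], [0.0, 483.7, 211.0], [0.0, 0.0, 1.0]] [ 0.432 -1.149  1.093] [[0.99, -0.143, -0.013], [-0.102, -0.639, -0.763], [0.101, 0.756, -0.646]]
wrist [[316.3, 0.0, 277.6], [0.0, 316.3, 213.0], [0.0, 0.0, 1.0]] [0.07  0.575 0.372] [[0.261, 0.965, -0.002], [0.915, -0.247, 0.319], [0.307, -0.085, -0.948]]
```

View pics/top0.png

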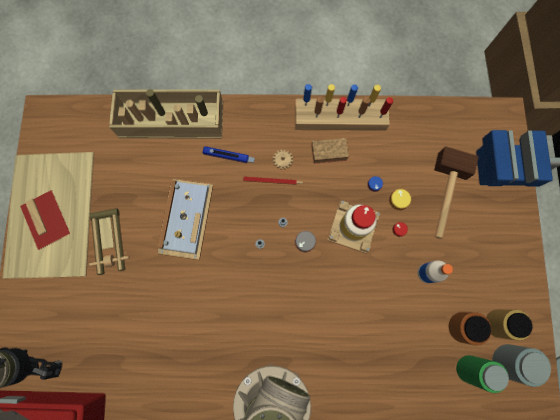

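View pics/side0.png

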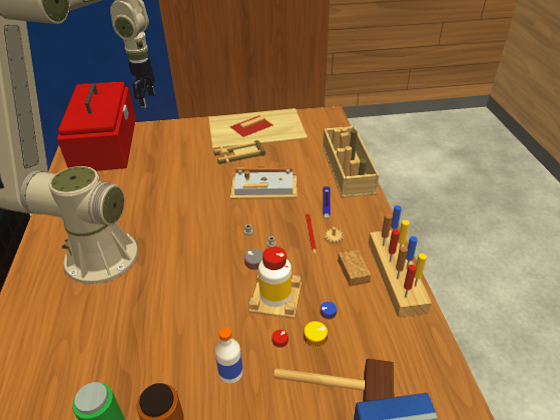

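The top view shows the jar and red cap at about (362,218), bushings at (283,222) and (260,244), the jig at (187,218), and look-alike caps around the jar. Next I'll zoom in.

```bash
python3 - <<'E'
from h import *
a=cv2.imread('pics/top0.png');s=cv2.imread('pics/side0.png')
z=lambda i,x,y,w,h:cv2.resize(i[y:y+h,x:x+w],(400,300),interpolation=cv2.INTER_CUBIC)
cv2.imwrite('pics/m1.png',np.vstack([np.hstack([z(a,140,170,100,75),z(a,310,185,100,75)]),np.hstack([z(s,220,155,80,60),z(s,230,220,100,75)])]))
c=env.read_camera('top')
for n,uv,h in [('bush',(283,222),.03),('bush',(260,244),.03),('cap',(364,217),.18),('jigA',(186,197),.066),('jigB',(183,216),.066),('jigC',(180,234),.066),('rattle',(108,240),0)]: print(n,onz(c,uv,h).round(3))
E
```

```text
bush [ 0.533 -0.032  0.03 ]
bush [0.465 0.037 0.03 ]
cap [ 0.519 -0.249  0.18 ]
jigA [0.601 0.261 0.066]
jigB [0.543 0.266 0.066]
jigC [0.488 0.273 0.066]
rattle [0.478 0.512 0.   ]
```

View pics/m1.png

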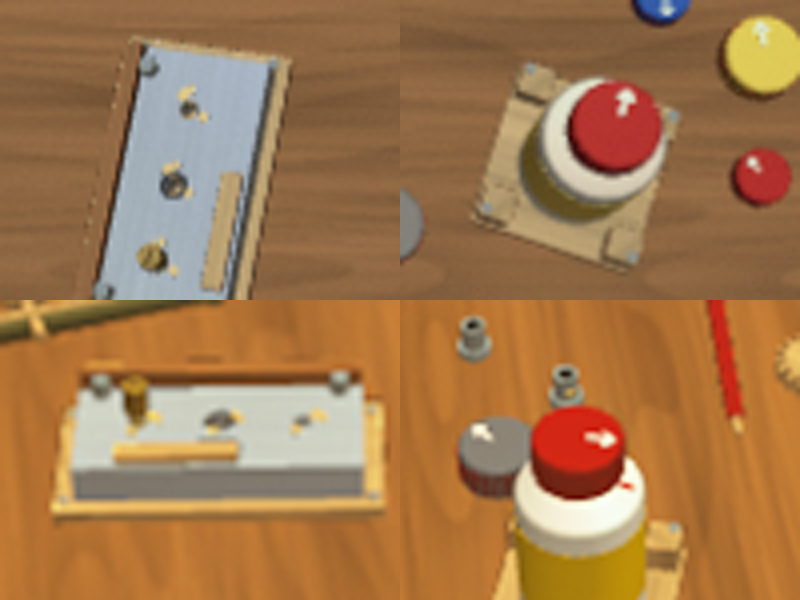

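```bash
cat >> h.py <<'E'
def go(x,y,z,yaw=None):
    p,R,s=tool(); d=R.T@(np.array([x,y,z])-p); psi=np.arctan2(R[1,0],R[0,0])
    n=int(np.ceil(np.linalg.norm(d)/.05))
    print('shift tool',d.round(4),'rows',n,'per row',(d/max(n,1)).round(4),'psi',psi.round(3),'tilt',np.round([R[0,2],R[1,2]],4))
    if yaw is not None:
        t=-(yaw-psi); t=(t+np.pi/2)%np.pi-np.pi/2
        m=int(np.ceil(abs(t)/.17)); print('turn z',t.round(4),'rows',m,'per row',round(t/max(m,1),4),'j6 now',s['joint_pos'][5])
E
python3 -c "
from h import *
go(.50,.27,.30)"
```

```text
shift tool [-0.1837  0.4123 -0.0501] rows 10 per row [-0.0184  0.0412 -0.005 ] psi 1.307 tilt [-0.0004 -0.001 ]
```

carry_out:
  steps:
    - [1,-0.018,0.041,-0.005,0,0,0]
    - [1,-0.018,0.041,-0.005,0,0,0]
    - [1,-0.018,0.041,-0.005,0,0,0]
    - [1,-0.018,0.041,-0.005,0,0,0]
    - [1,-0.018,0.041,-0.005,0,0,0]
    - [1,-0.018,0.041,-0.005,0,0,0]
    - [1,-0.018,0.041,-0.005,0,0,0]
    - [1,-0.018,0.041,-0.005,0,0,0]
    - [1,-0.018,0.041,-0.005,0,0,0]
    - [1,-0.018,0.041,-0.005,0,0,0]
    - [1,0,0,0,0,0,0]
    - [1,0,0,0,0,0,0]

```text
clock: 1.7
tcp_pos: [0.4984, 0.2744, 0.2999]
orientation: [-0.0, 0.794, 0.608, -0.0]
wrist_force: [0.2, -0.2, 0.1]
finger_gap: 0.0852
```

```bash
python3 - <<'E'
from h import *
c=snap('wrist','w1.png')
a=cv2.imread('pics/w1.png');b=cv2.imread('pics/wrist0.png')
cv2.imwrite('pics/m2.png',np.vstack([cv2.resize(a,(560,420)),cv2.resize(b,(240,180)).copy() if 0 else np.hstack([cv2.resize(b,(240,180)),np.zeros((180,320,3),np.uint8)])]))
go(.46,-.22,.30)
E
```

```text
shift tool [-0.4877  0.0921  0.    ] rows 10 per row [-0.0488  0.0092  0.    ] psi 1.308 tilt [-0.001  0.   ]
```

View pics/m2.png

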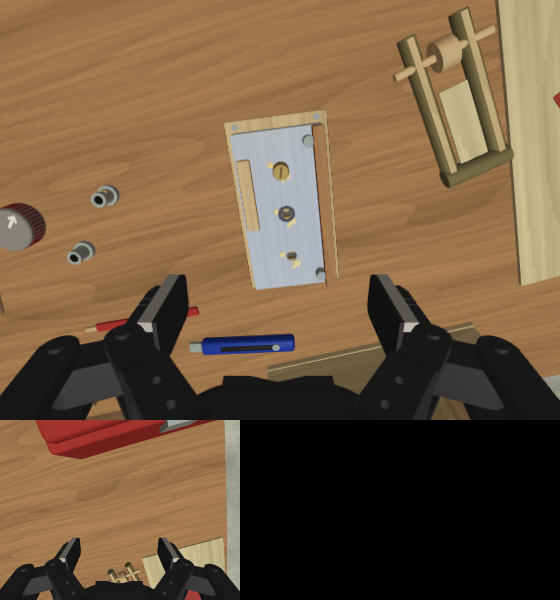

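The wrist view shows the jig with one brass-headed pin at (281,171). The middle bore (287,213) and far bore (291,258) have no heads. Two bushings stand at (105,196) and (80,253). Next is the jar.

carry_out:
  steps:
    - [1,-0.049,0.009,0,0,0,0]
    - [1,-0.049,0.009,0,0,0,0]
    - [1,-0.049,0.009,0,0,0,0]
    - [1,-0.049,0.009,0,0,0,0]
    - [1,-0.049,0.009,0,0,0,0]
    - [1,-0.049,0.009,0,0,0,0]
    - [1,-0.049,0.009,0,0,0,0]
    - [1,-0.049,0.009,0,0,0,0]
    - [1,-0.049,0.009,0,0,0,0]
    - [1,-0.049,0.009,0,0,0,0]
    - [1,0,0,0,0,0,0]
    - [1,0,0,0,0,0,0]

```text
clock: 3.25
tcp_pos: [0.4578, -0.2208, 0.3002]
orientation: [-0.0, 0.794, 0.608, 0.0]
wrist_force: [0.3, 0.1, 0.0]
finger_gap: 0.0855
```

```bash
python3 - <<'E'
from h import *
c=snap('wrist','w2.png')
b=cv2.resize(cv2.imread('pics/w1.png')[150:280,215:345],(420,420),interpolation=cv2.INTER_CUBIC)
a=cv2.imread('pics/w2.png')
cv2.imwrite('pics/m3.png',cv2.resize(np.hstack([a,b]),None,fx=.8,fy=.8))
def reds(img):
    h=cv2.cvtColor(img,cv2.COLOR_RGB2HSV); m=(((h[...,0]<6)|(h[...,0]>174))&(h[...,1]>170)&(h[...,2]>90)).astype(np.uint8)
    n,l,st,ce=cv2.connectedComponentsWithStats(m)
    for i in range(1,n):
        if st[i,4]>40: print(st[i],ce[i].round(1))
reds(c['color'])
t=snap('top','top1.png');print('top');reds(t['color']);t=snap('side','side1.png');print('side');reds(t['color'])
E
```

```text
[155 229  32  29 644] [169.1 242.7]
[ 232  243   69   72 3388] [266.  280.5]
[408 255 114  28 993] [465.1 268. ]
top
[244 177  52   7 202] [269.6 179.9]
[  21  191   48   58 1071] [ 47. 220.]
[353 206  11  10  60] [357.6 210.7]
[   0  403   83   17 1231] [ 40.  411.4]
side
[  57   84   43   84 2359] [ 78.4 130.4]
[262 121  10   8  42] [265.9 124.4]
[306 215   9  34 118] [310.3 231.2]
[389 230  10  24 151] [393.4 241.1]
[263 247  23  23 409] [273.8 257.8]
[404 265  12  25 165] [409.7 276.3]
[272 330  16  17 193] [279.6 337.8]
```

View pics/m3.png

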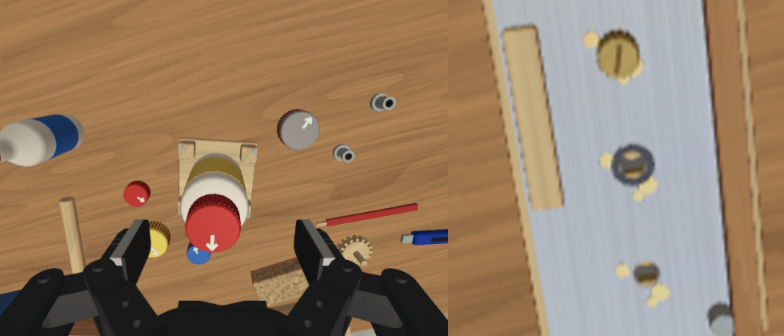

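```bash
cat >> h.py <<'E'
def topface(c,roi,z,mask):
    x,y,w,h=roi; m=np.zeros(mask.shape,np.uint8); m[y:y+h,x:x+w]=mask[y:y+h,x:x+w]
    k=max(cv2.findContours(m,cv2.RETR_EXTERNAL,cv2.CHAIN_APPROX_NONE)[0],key=cv2.contourArea)
    k=cv2.convexHull(k)[:,0]
    P=np.array([onz(c,p,z)[:2] for p in k.astype(float)])
    A=np.c_[2*P,np.ones(len(P))]; s=np.linalg.lstsq(A,(P**2).sum(1),rcond=None)[0]
    r=np.sqrt(s[2]+s[0]**2+s[1]**2); res=np.hypot(*(P-s[:2]).T)-r
    return s[:2],r,res.std()
E
python3 - <<'E'
from h import *
W=snap('wrist');c=W
import copy
def red(img,v):
    h=cv2.cvtColor(img,cv2.COLOR_RGB2HSV); return (((h[...,0]<8)|(h[...,0]>172))&(h[...,1]>120)&(h[...,2]>v)).astype(np.uint8)
for v in (90,130,150,165,180): print('w',v,topface(W,(220,230,90,95),.18,red(W['color'],v)))
a=cv2.imread('pics/top0.png')[:,:,::-1].copy();T=snap('top')
for v in (90,130,150,165,180): print('t',v,topface(T,(340,195,45,40),.18,red(a,v)))
g=W['color'];h=cv2.cvtColor(g,cv2.COLOR_RGB2HSV)
m=((h[...,1]<90)&(h[...,2]>150)).astype(np.uint8); m[:285]=0;m[320:]=0;m[:,:250]=0;m[:,290:]=0
ys,xs=np.nonzero(m);print(len(xs),xs.min(),xs.max(),ys.min(),ys.max())
if len(xs):
    P=np.array([onz(W,(x,y),.18)[:2] for x,y in zip(xs,ys)]);print('arrow mean',P.mean(0),'far',P[np.argmax(P[:,0])])
E
```

```text
w 90 (array([ 0.51442648, -0.24762232]), np.float64(0.033333055542657766), np.float64(0.0023928708238254237))
w 130 (array([ 0.51913812, -0.24927473]), np.float64(0.030521994434313447), np.float64(0.0006164508535021698))
w 150 (array([ 0.52025563, -0.24969263]), np.float64(0.02975551001175762), np.float64(0.0006106212651893668))
w 165 (array([ 0.52068262, -0.24975401]), np.float64(0.02916222085492406), np.float64(0.00022489269215948812))
w 180 (array([ 0.52066908, -0.24979635]), np.float64(0.02879292509344552), np.float64(0.00010436691387103266))
t 90 (array([ 0.52212618, -0.24848163]), np.float64(0.030555936712723122), np.float64(0.0005878938112725949))
t 130 (array([ 0.52308345, -0.24935819]), np.float64(0.029683361435086184), np.float64(0.0003045052901137656))
t 150 (array([ 0.52347254, -0.24973417]), np.float64(0.02929503217415641), np.float64(0.0003319840788819606))
t 165 (array([ 0.52371867, -0.24959105]), np.float64(0.028397801534445474), np.float64(0.0007940020755927617))
t 180 (array([ 0.52406053, -0.24985571]), np.float64(0.026193289205639486), np.float64(0.000386351241272808))
141 257 271 293 312
arrow mean [ 0.53741253 -0.25569093] far [ 0.54596644 -0.25722088]
```

```bash
python3 -c "
from h import *
go(.521,-.2495,.162)"
```

```text
shift tool [-0.0115  0.068   0.1385] rows 4 per row [-0.0029  0.017   0.0346] psi 1.309 tilt [ 0.0003 -0.    ]
```

carry_out:
  steps:
    - [1,-0.0055,0.034,0,0,0,0]
    - [1,-0.006,0.034,0,0,0,0]
    - [1,0,0,0.035,0,0,0]
    - [1,0,0,0.035,0,0,0]
    - [1,0,0,0.035,0,0,0]
    - [1,0,0,0.0335,0,0,0]
    - [1,0,0,0,0,0,0]
    - [-1,0,0,0,0,0,0]
    - [-1,0,0,0,0,0,0]
    - [-1,0,0,0,0,0,0]
    - [-1,0,0,0,0,0,0]
    - [-1,0,0,0,0,0,0]
    - [-1,0,0,0,0,0,0]
    - [-1,0,0,0,0,0,0]
    - [-1,0,0,0,0,0,0]
  grip_force: 90

```text
clock: 5.38
tcp_pos: [0.5219, -0.2501, 0.1645]
orientation: [0.001, 0.794, 0.608, 0.002]
wrist_force: [-0.2, 4.3, 4.7]
finger_gap: 0.0606
```

carry_out:
  steps:
    - [-1,0,0,0.001,0,0,0]
    - [-1,0,0,0.001,0,0,0]
    - [-1,0,0,0.001,0,0,0]
    - [-1,0,0,0.001,0,0,0]
    - [-1,0,0,0.001,0,0,0]
    - [-1,0,0,0,0,0,0]
    - [-1,0,0,0,0,0,0]
    - [-1,0,0,0,0,0,0]
  grip_force: 110

```text
clock: 6.38
tcp_pos: [0.5221, -0.2501, 0.1618]
orientation: [0.002, 0.794, 0.608, 0.002]
wrist_force: [-4.3, 8.1, 17.0]
finger_gap: 0.0605
```

carry_out:
  steps:
    - [-1,0,0,0.001,0,0,0]
    - [-1,0,0,0.001,0,0,0]
    - [-1,0,0,0.001,0,0,0]
    - [-1,0,0,0.001,0,0,0]
    - [-1,0,0,0,0,0,0]
    - [-1,0,0,0,0,0,0]
    - [-1,0,0,0,0,0,0]

```text
clock: 7.25
tcp_pos: [0.5221, -0.2501, 0.1584]
orientation: [0.002, 0.794, 0.609, 0.002]
wrist_force: [-4.4, 9.0, 21.1]
finger_gap: 0.0605
```

carry_out:
  steps:
    - [-1,0,0,0,0,0,-0.12]
    - [-1,0,0,0,0,0,-0.12]
    - [-1,0,0,0,0,0,-0.12]
    - [-1,0,0,0,0,0,-0.12]
    - [-1,0,0,0,0,0,-0.12]
    - [-1,0,0,0,0,0,-0.12]
    - [-1,0,0,0,0,0,-0.12]
    - [-1,0,0,0,0,0,0]
    - [-1,0,0,0,0,0,0]
    - [-1,0,0,0,0,0,0]

```text
clock: 8.5
tcp_pos: [0.5232, -0.2494, 0.1584]
orientation: [0.004, 0.476, 0.879, 0.002]
wrist_force: [-0.5, 10.3, 18.7]
finger_gap: 0.06
```

```bash
python3 -c "
from h import *
p,R,s=tool();print(np.arctan2(R[1,0],R[0,0])-1.309,s['ft_torque'],s['wrist_force'],s['joint_pos'])"
```

```text
0.8404438917372528 [2.19261125 0.36301358 0.16286354] [-0.54792119 10.2840437  18.69039362] [-0.58570542  0.35825021 -0.11903097  1.08688159  0.00487695 -1.1643516 ]
```

carry_out:
  steps:
    - [-1,0,0,-0.003,0,0,0]
    - [-1,0,0,-0.003,0,0,0]
    - [-1,0,0,-0.003,0,0,0]
    - [-1,0,0,-0.003,0,0,0]
    - [-1,0,0,-0.003,0,0,0]
    - [-1,0,0,0,0,0,0]
    - [-1,0,0,0,0,0,0]

```text
clock: 9.38
tcp_pos: [0.5215, -0.2496, 0.1697]
orientation: [0.001, 0.477, 0.879, 0.001]
wrist_force: [-0.2, 5.7, 1.9]
finger_gap: 0.0601
```

carry_out:
  steps:
    - [-1,0,0,-0.005,0,0,0]
    - [-1,0,0,-0.005,0,0,0]
    - [-1,0,0,-0.01,0,0,0]
    - [-1,0,0,-0.02,0,0,0]
    - [-1,0,0,-0.02,0,0,0]
    - [-1,0,0,-0.02,0,0,0]
    - [-1,0,0,0,0,0,0]

```text
clock: 10.25
tcp_pos: [0.5216, -0.2522, 0.2505]
orientation: [0.003, 0.477, 0.879, -0.001]
wrist_force: [0.8, -0.9, -0.3]
finger_gap: 0.0603
```

```bash
python3 - <<'E'
from h import *
p,R,s=tool();print(s['wrist_force'],s['finger_gap'])
c=snap('side','side2.png');t=snap('top','top2.png');w=snap('wrist','w3.png')
z=lambda i,x,y,ww,h,W=400,H=300:cv2.resize(i[y:y+h,x:x+ww],(W,H),interpolation=cv2.INTER_CUBIC)
cv2.imwrite('pics/m4.png',np.hstack([z(cv2.imread('pics/side2.png'),200,160,200,150),cv2.resize(cv2.imread('pics/w3.png'),(400,300))]))
go(.37,-.17,.26)
g=cv2.imread('pics/top0.png');
print('grey cap',onz(t,(305,241),.02),'glue',onz(t,(437,270),.17))
E
```

```text
[ 0.75568171 -0.87735453 -0.34392157] 0.06027800259420961
shift tool [ 0.1499 -0.0819 -0.0126] rows 4 per row [ 0.0375 -0.0205 -0.0032] psi 2.147 tilt [-0.0005 -0.    ]
grey cap [ 0.4761399  -0.09935937  0.02      ] glue [ 0.37734638 -0.44189959  0.17      ]
```

View pics/m4.png

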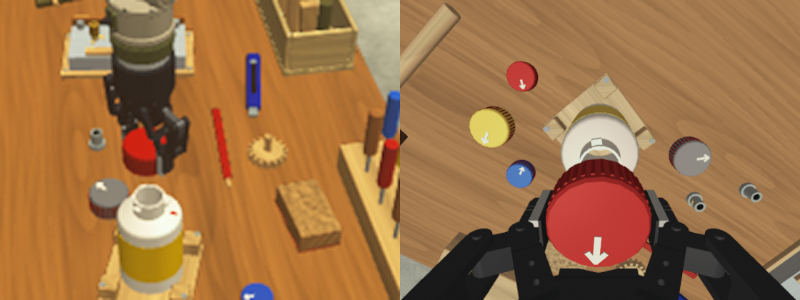

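The side view shows the cap in the gripper and the jar open. The wrist view shows the arrow pointing along tool +y.

carry_out:
  steps:
    - [-1,0.0375,-0.0205,0,0,0,0]
    - [-1,0.0375,-0.0205,0,0,0,0]
    - [-1,0.0375,-0.0205,0,0,0,0]
    - [-1,0.0375,-0.0205,0,0,0,0]
    - [-1,0,0,0.05,0,0,0]
    - [-1,0,0,0.05,0,0,0]
    - [-1,0,0,0.05,0,0,0]
    - [-1,0,0,0.05,0,0,0]
    - [-1,0,0,0.02,0,0,0]
    - [-1,0,0,0,0,0,0]
    - [-1,0,0,0.004,0,0,0]
    - [-1,0,0,0.003,0,0,0]
    - [-1,0,0,0.003,0,0,0]
    - [-1,0,0,0,0,0,0]

```text
clock: 12.15
tcp_pos: [0.3702, -0.1698, 0.0179]
orientation: [0.0, 0.477, 0.879, 0.0]
wrist_force: [-0.5, -0.4, -0.7]
finger_gap: 0.0601
```

carry_out:
  steps:
    - [-1,0,0,0.001,0,0,0]
    - [-1,0,0,0.001,0,0,0]
    - [-1,0,0,0,0,0,0]

```text
clock: 12.52
tcp_pos: [0.3701, -0.1697, 0.0157]
orientation: [-0.0, 0.477, 0.879, 0.0]
wrist_force: [0.2, 0.7, 0.0]
finger_gap: 0.0603
```

carry_out:
  steps:
    - [-1,0,0,0.001,0,0,0]
    - [-1,0,0,0.001,0,0,0]
    - [-1,0,0,0,0,0,0]
    - [-1,0,0,0,0,0,0]

```text
clock: 13.02
tcp_pos: [0.3702, -0.1698, 0.0146]
orientation: [0.0, 0.477, 0.879, 0.0]
wrist_force: [-2.9, 1.8, 12.8]
finger_gap: 0.0606
```

carry_out:
  steps:
    - [0.4,0,0,-0.001,0,0,0]
    - [0.76,0,0,0,0,0,0]
    - [0.76,0,0,0,0,0,0]
    - [0.76,0,0,-0.01,0,0,0]
    - [0.76,0,0,-0.03,0,0,0]
    - [0.76,0,0,-0.05,0,0,0]
    - [0.76,0,0,-0.05,0,0,0]
    - [0.76,0,0,-0.05,0,0,0]
    - [0.76,0,0,-0.05,0,0,0]
    - [0.76,0,0,0,0,0,0.169]
    - [0.76,0,0,0,0,0,0.169]
    - [0.76,0,0,0,0,0,0.169]
    - [0.76,0,0,0,0,0,0.169]
    - [0.76,0,0,0,0,0,0]
    - [0.76,0,0,0,0,0,0]

```text
clock: 14.9
tcp_pos: [0.37, -0.1697, 0.255]
orientation: [0.0, 0.741, 0.672, 0.0]
wrist_force: [-0.2, -0.8, -0.4]
finger_gap: 0.0749
```

```bash
python3 -c "
from h import *
snap('top','top3.png')
go(.44,.27,.25)"
```

```text
shift tool [0.4445 0.0268 0.005 ] rows 9 per row [0.0494 0.003  0.0006] psi 1.473 tilt [ 0.0002 -0.    ]
```

carry_out:
  steps:
    - [0,0.049,0.003,0,0,0,0]
    - [0,0.049,0.003,0,0,0,0]
    - [0,0.049,0.003,0,0,0,0]
    - [0,0.049,0.003,0,0,0,0]
    - [0,0.049,0.003,0,0,0,0]
    - [0,0.049,0.003,0,0,0,0]
    - [0,0.049,0.003,0,0,0,0]
    - [0,0.049,0.003,0,0,0,0]
    - [0,0.049,0.003,0,0,0,0]
    - [0,0,0,0,0,0,0]
    - [0,0,0,0,0,0,0]

```text
clock: 16.32
tcp_pos: [0.4405, 0.2662, 0.2545]
orientation: [-0.0, 0.741, 0.672, -0.001]
wrist_force: [-0.4, 0.0, -0.6]
finger_gap: 0.0429
```

```bash
python3 - <<'E'
from h import *
w=snap('wrist','w4.png'); np.savez('w4.npz',**{k:np.array(v) for k,v in w.items()})
a=cv2.imread('pics/w4.png'); t=cv2.imread('pics/top3.png')
z=cv2.resize(t[170:260,230:390],(400,225),interpolation=cv2.INTER_CUBIC)
cv2.imwrite('pics/m5.png',np.vstack([np.hstack([a,np.zeros((420,0,3),np.uint8)])[:, :],np.hstack([cv2.resize(z,(320,180)),np.zeros((180,240,3),np.uint8)])]))
print(proj(w,[.488,.273,.076]),tool()[0])
E
```

```text
[[290.1545459  238.69640502]] [0.44057661 0.26564821 0.25463798]
```

View pics/m5.png

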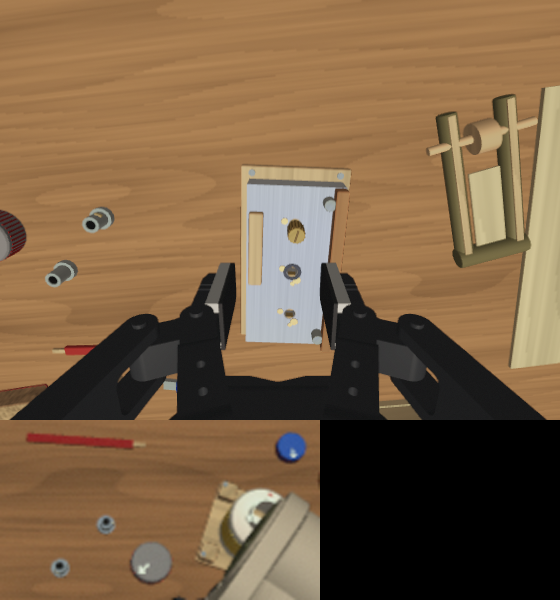

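```bash
python3 - <<'E'
from h import *
w=dict(np.load('w4.npz')); h=cv2.cvtColor(w['color'],cv2.COLOR_RGB2HSV)
r=h[215:250,280:315]; print(w['color'][231,296],w['color'][225,292],h[231,296])
m=((h[...,0]>12)&(h[...,0]<30)&(h[...,1]>110)).astype(np.uint8)
mm=np.zeros_like(m);mm[215:250,282:312]=m[215:250,282:312]
k=[c for c in cv2.findContours(mm,cv2.RETR_EXTERNAL,cv2.CHAIN_APPROX_NONE)[0] if cv2.contourArea(c)>60]
for c in k: print(cv2.boundingRect(c),cv2.minEnclosingCircle(c))
print('pin',onz(w,(296,228),.076),onz(w,(296,231),.076))
for uv in [(98,219),(62,272)]: print('bush',onz(w,uv,.02))
c=snap('wrist')
v=cv2.resize(w['color'][200:340,230:360],None,fx=4,fy=4,interpolation=cv2.INTER_CUBIC)
b=cv2.resize(w['color'][190:300,30:140],(560,560),interpolation=cv2.INTER_CUBIC)[:,:270]
cv2.imwrite('pics/m6.png',np.hstack([v[:,:,::-1],b[:,:,::-1]]))
E
```

```text
[175 152  92] [66 49 24] [ 22 121 175]
(288, 220, 17, 23) ((295.5, 231.0), 11.280613899230957)
pin [0.47678218 0.27995796 0.076     ] [0.48006698 0.27969431 0.076     ]
bush [0.46386281 0.04428567 0.02      ]
bush [ 0.52998617 -0.02291731  0.02      ]
```

View pics/m6.png

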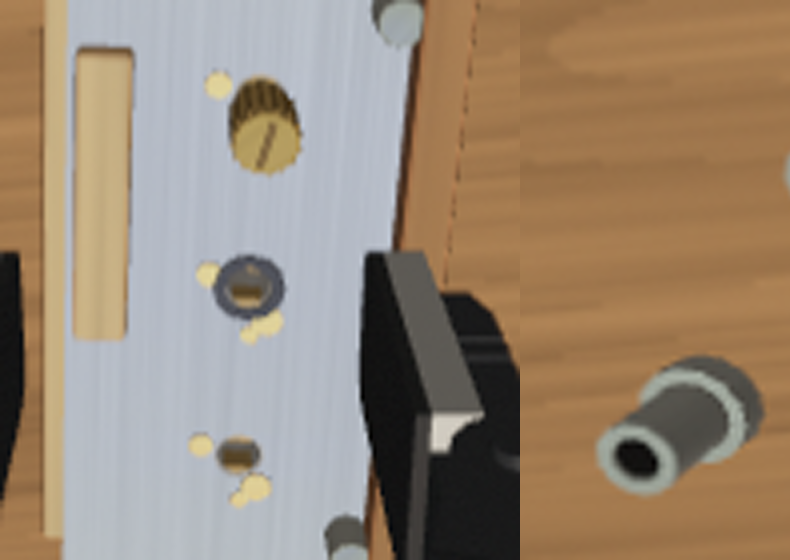

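The crop shows the slotted pin-head top centred at pixel (296.5,235.5), with the other two bores empty. The bushing's top face is at (53,280).

```bash
python3 - <<'E'
from h import *
w=dict(np.load('w4.npz'))
P=onz(w,(296.5,235.5),.076);b1=onz(w,(230+250/4,200+287/4),.042);b2=onz(w,(230+238/4,200+455/4),.042)
print(P,b1,b2,b1+(b1-b2)/np.linalg.norm(b1-b2)*.06,np.linalg.norm(b1-b2),'bush',onz(w,(53.2,280),.03))
go(P[0],P[1],.066)
E
```

```text
[0.48508539 0.27980802 0.076     ] [0.5455626  0.27209831 0.042     ] [0.60440566 0.26340783 0.042     ] [0.48620645 0.28086457 0.042     ] 0.05948134012557554 bush [ 0.53522535 -0.02961292  0.03      ]
shift tool [0.0189 0.0428 0.1888] rows 4 per row [0.0047 0.0107 0.0472] psi 1.47 tilt [-0.0004 -0.0003]
```

carry_out:
  steps:
    - [-0.2,0.0095,0.0214,0,0,0,0]
    - [-0.2,0.0095,0.0214,0,0,0,0]
    - [-0.2,0,0,0.05,0,0,0]
    - [-0.2,0,0,0.05,0,0,0]
    - [-0.2,0,0,0.05,0,0,0]
    - [-0.2,0,0,0.02,0,0,0]
    - [-0.2,0,0,0.0185,0,0,0]
    - [-0.2,0,0,0,0,0,0]
    - [-0.2,0,0,0,0,0,0]

```text
clock: 17.55
tcp_pos: [0.486, 0.2805, 0.0673]
orientation: [0.0, 0.742, 0.671, 0.001]
wrist_force: [0.3, 0.3, 0.5]
finger_gap: 0.0341
```

carry_out:
  steps:
    - [-1,0,0,0,0,0,0]
    - [-1,0,0,0,0,0,0]
    - [-1,0,0,0,0,0,0]
    - [-1,0,0,0,0,0,0]
    - [-1,0,0,0,0,0,0]
    - [-1,0,0,0,0,0,0]
  grip_force: 80

```text
clock: 18.3
tcp_pos: [0.4863, 0.281, 0.0678]
orientation: [0.001, 0.742, 0.671, 0.001]
wrist_force: [-1.0, -2.3, 7.7]
finger_gap: 0.0157
```

carry_out:
  steps:
    - [-1,0,0,-0.001,0,0,0.13]
    - [-1,0,0,-0.001,0,0,0.13]
    - [-1,0,0,0,0,0,-0.17]
    - [-1,0,0,0,0,0,-0.17]
    - [-1,0,0,-0.001,0,0,-0.17]
    - [-1,0,0,0,0,0,0.17]
    - [-1,0,0,0,0,0,0.17]
    - [-1,0,0,-0.001,0,0,0.17]
    - [-1,0,0,0,0,0,-0.17]
    - [-1,0,0,0,0,0,-0.17]
    - [-1,0,0,-0.001,0,0,-0.17]
    - [-1,0,0,0,0,0,0.17]
    - [-1,0,0,0,0,0,0.17]
    - [-1,0,0,-0.001,0,0,0.17]

```text
clock: 20.05
tcp_pos: [0.4859, 0.2804, 0.0715]
orientation: [0.001, 0.824, 0.567, -0.0]
wrist_force: [4.9, -2.0, -12.5]
finger_gap: 0.0155
```

```bash
python3 -c "
from h import *
p,R,s=tool();print(p,np.arctan2(R[1,0],R[0,0]),s['ft_torque'],s['wrist_force'])"
```

```text
[0.4859368  0.28040177 0.07150779] 1.205133564370103 [-0.29288592 -1.05250741  0.02859665] [  4.85267575  -2.03753046 -12.46315378]
```

carry_out:
  steps:
    - [-1,0,0,0,0,0,-0.17]
    - [-1,0,0,0,0,0,-0.17]
    - [-1,0,0,-0.001,0,0,-0.17]
    - [-1,0,0,0,0,0,0.17]
    - [-1,0,0,0,0,0,0.17]
    - [-1,0,0,-0.001,0,0,0.17]
    - [-1,0,0,0,0,0,-0.17]
    - [-1,0,0,0,0,0,-0.17]
    - [-1,0,0,-0.001,0,0,-0.17]
    - [-1,0,0,0,0,0,0.17]
    - [-1,0,0,0,0,0,0.17]
    - [-1,0,0,-0.001,0,0,0.17]

```text
clock: 21.55
tcp_pos: [0.4854, 0.2811, 0.0765]
orientation: [-0.0, 0.824, 0.567, 0.0]
wrist_force: [0.1, 0.2, -1.4]
finger_gap: 0.0155
```

carry_out:
  steps:
    - [-1,0,0,-0.002,0,0,-0.13]
    - [-1,0,0,-0.002,0,0,-0.13]
    - [-1,0,0,-0.003,0,0,0]
    - [-1,0,0,-0.004,0,0,0]
    - [-1,0,0,0,0,0,0]

```text
clock: 22.18
tcp_pos: [0.4857, 0.2812, 0.0878]
orientation: [0.0, 0.742, 0.671, 0.0]
wrist_force: [0.4, 0.3, -1.3]
finger_gap: 0.0154
```

carry_out:
  steps:
    - [-1,0,0,-0.03,0,0,0]
    - [-1,0,0,-0.05,0,0,0]
    - [-1,0,0,-0.05,0,0,0]
    - [-1,0,0,-0.05,0,0,0]
    - [-1,0,0,0,0,0,0]
    - [-1,0,0,0,0,0,0]

```text
clock: 22.92
tcp_pos: [0.4852, 0.2809, 0.2667]
orientation: [-0.0, 0.742, 0.671, -0.0]
wrist_force: [0.8, -1.2, -1.8]
finger_gap: 0.0157
```

```bash
python3 -c "
from h import *
snap('wrist','w5.png');snap('side','side5.png')
a=cv2.resize(cv2.imread('pics/w5.png'),(400,300)); s=cv2.resize(cv2.imread('pics/side5.png')[130:280,180:380],(400,300),interpolation=cv2.INTER_CUBIC)
cv2.imwrite('pics/m7.png',np.hstack([a,s]))
go(.5217,-.25,.27)"
```

```text
shift tool [-0.5243  0.09   -0.0041] rows 11 per row [-0.0477  0.0082 -0.0004] psi 1.471 tilt [-0.003  -0.0011]
```

View pics/m7.png

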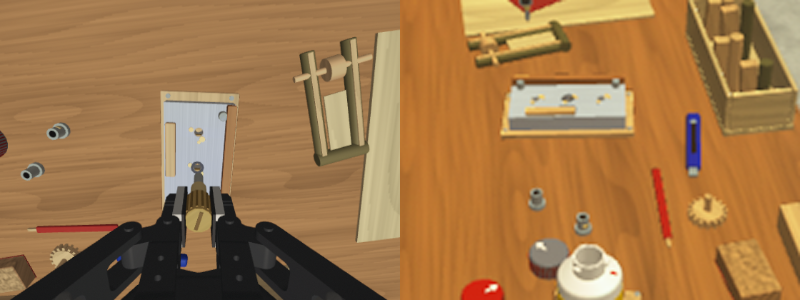

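The wrist view shows the pin held between the fingers, with the near bore empty and the plate seated. The side view shows the cap lying on the bench and the jar open.

carry_out:
  steps:
    - [-1,-0.0477,0.0082,0,0,0,0]
    - [-1,-0.0477,0.0082,0,0,0,0]
    - [-1,-0.0477,0.0082,0,0,0,0]
    - [-1,-0.0477,0.0082,0,0,0,0]
    - [-1,-0.0477,0.0082,0,0,0,0]
    - [-1,-0.0477,0.0082,0,0,0,0]
    - [-1,-0.0477,0.0082,0,0,0,0]
    - [-1,-0.0477,0.0082,0,0,0,0]
    - [-1,-0.0477,0.0082,0,0,0,0]
    - [-1,-0.0477,0.0082,0,0,0,0]
    - [-1,-0.0477,0.0082,0,0,0,0]
    - [-1,0,0,0,0,0,0]
    - [-1,0,0,0,0,0,0]

```text
clock: 24.65
tcp_pos: [0.5221, -0.2496, 0.2656]
orientation: [-0.002, 0.742, 0.671, -0.0]
wrist_force: [-0.6, 0.2, -0.0]
finger_gap: 0.0153
```

```bash
python3 -c "
from h import *
s=snap('side','side6.png');w=snap('wrist','w6.png')
M=[.5217,-.25,.165]
im=cv2.imread('pics/side6.png');u=proj(s,M)[0];v=proj(w,M)[0];print(u,v)
ring=np.array([[.5217+.0215*np.cos(a),-.25+.0215*np.sin(a),.165] for a in np.linspace(0,6.28,36)])
jm=cv2.imread('pics/w6.png')
def crop(i,c,P):
    x,y=int(np.clip(P[0]-70,0,420)),int(np.clip(P[1]-60,0,300)); o=cv2.resize(i[y:y+120,x:x+140],None,fx=2.8,fy=2.8,interpolation=cv2.INTER_CUBIC)
    for q in proj(c,ring): cv2.circle(o,(int((q[0]-x+.5)*2.8),int((q[1]-y+.5)*2.8)),1,(0,255,0),-1)
    return o
cv2.imwrite('pics/m8.png',np.hstack([crop(im,s,u),crop(jm,w,v)]))
go(.5217,-.25,.195)"
```

```text
[273.658007   257.95227981] [277.81858997 221.82592502]
shift tool [-0.0014 -0.0006  0.0716] rows 2 per row [-0.0007 -0.0003  0.0358] psi 1.472 tilt [-0.0014  0.0013]
```

View pics/m8.png

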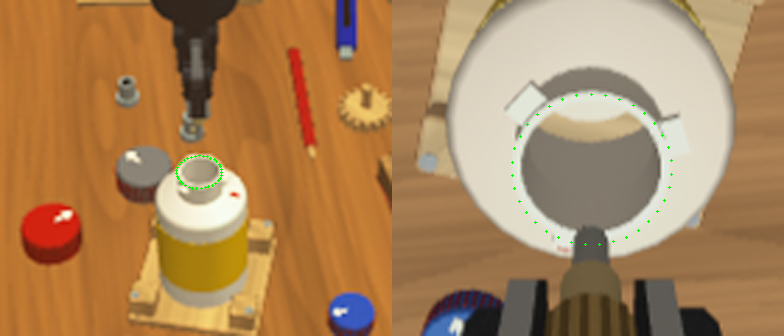

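The projected ring sits on the jar rim in both views, so the mouth position is confirmed. I'll lower the pin and release it.

carry_out:
  steps:
    - [-1,0,0,0.03,0,0,0]
    - [-1,0,0,0.03,0,0,0]
    - [-1,0,0,0.0125,0,0,0]
    - [-1,0,0,0,0,0,0]
    - [-0.3,0,0,0,0,0,0]
    - [-0.3,0,0,0,0,0,0]
    - [-0.3,0,0,0,0,0,0]
    - [-0.3,0,0,0,0,0,0]

```text
clock: 25.75
tcp_pos: [0.523, -0.2503, 0.1952]
orientation: [0.0, 0.742, 0.671, 0.0]
wrist_force: [0.7, 0.4, -1.0]
finger_gap: 0.03
```

```bash
python3 -c "
from h import *
print(env.get_state()['finger_gap'])
go(.5217,-.25,.25); go(.49,-.03,.23)"
```

```text
0.029953904153279944
shift tool [ 0.0001 -0.0013 -0.0548] rows 2 per row [ 0.0001 -0.0006 -0.0274] psi 1.471 tilt [ 0.0006 -0.0002]
shift tool [ 0.2159 -0.0548 -0.0349] rows 5 per row [ 0.0432 -0.011  -0.007 ] psi 1.471 tilt [ 0.0006 -0.0002]
```

carry_out:
  steps:
    - [-0.3,0,0,-0.03,0,0,0]
    - [-0.3,0,0,-0.03,0,0,0]
    - [0.1,0.045,-0.018,0,0,0,0]
    - [0.1,0.045,-0.018,0,0,0,0]
    - [0.1,0.045,-0.018,0,0,0,0]
    - [0.1,0.045,-0.018,0,0,0,0]
    - [0.1,0.045,-0.018,0,0,0,0]
    - [0.1,0,0,0,0,0,0]
    - [0.1,0,0,0,0,0,0]

```text
clock: 26.88
tcp_pos: [0.4561, -0.0175, 0.2551]
orientation: [0.001, 0.741, 0.671, 0.0]
wrist_force: [0.2, 0.1, -0.6]
finger_gap: 0.0474
```

```bash
python3 - <<'E'
from h import *
w=snap('wrist','w7.png');np.savez('w7.npz',**{k:np.array(v) for k,v in w.items()})
for P in ([.465,.040,.03],[.535,-.030,.03]): print(proj(w,P))
print(tool()[0])
E
```

```text
[[330.32150336 186.50259441]]
[[274.98430464 248.36072616]]
[ 0.45627087 -0.01795117  0.25496422]
```

View pics/w7.png

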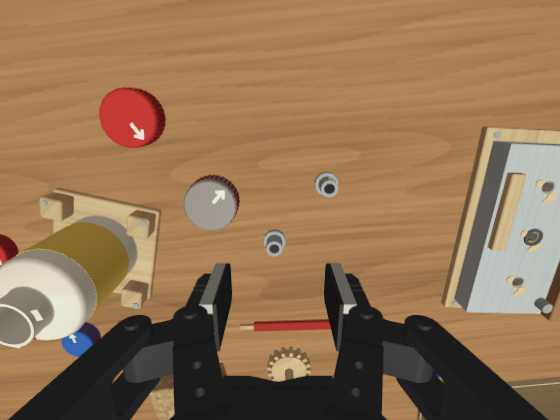

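The bushing tops are at pixels (329,188) and (275,248), close to where I predicted them. Neither has moved.

```bash
python3 - <<'E'
from h import *
w=dict(np.load('w7.npz')); g=cv2.cvtColor(w['color'],cv2.COLOR_RGB2GRAY)
for x,y in ((329,188),(275,248)):
    m=(g[y-8:y+9,x-8:x+9]<45).astype(np.uint8); n,l,s,c=cv2.connectedComponentsWithStats(m); i=1+np.argmax(s[1:,4]); uv=c[i]+[x-8,y-8]
    P=onz(w,uv,.030); print(uv,s[i],P); go(P[0],P[1],.029)
E
```

```text
Traceback (most recent call last):
ValueError: attempt to get argmax of an empty sequence
```

```bash
python3 - <<'E'
from h import *
w=dict(np.load('w7.npz')); g=cv2.cvtColor(w['color'],cv2.COLOR_RGB2GRAY)
for x,y in ((329,188),(275,248)):
    r=g[y-8:y+9,x-8:x+9].astype(int); m=(r<r.min()+22).astype(np.uint8); n,l,s,c=cv2.connectedComponentsWithStats(m); i=1+np.argmax(s[1:,4]); uv=c[i]+[x-8,y-8]
    P=onz(w,uv,.030); print(r.min(),uv,s[i],P); go(P[0],P[1],.029)
E
```

```text
45 [329.04761905 188.44444444] [ 4  5  9  8 63] [0.46711373 0.03845865 0.03      ]
shift tool [0.0573 0.005  0.2259] rows 5 per row [0.0115 0.001  0.0452] psi 1.47 tilt [ 0.0008 -0.0004]
59 [273.92982456 248.40350877] [ 3  5  9  8 57] [ 0.53493019 -0.03127166  0.03      ]
shift tool [-0.0053  0.0794  0.226 ] rows 5 per row [-0.0011  0.0159  0.0452] psi 1.47 tilt [ 0.0008 -0.0004]
```

carry_out:
  steps:
    - [0,-0.0055,0.0397,0,0,0,0]
    - [0,0,0.0397,0,0,0,0]
    - [0,0,0,0.05,0,0,0]
    - [0,0,0,0.05,0,0,0]
    - [0,0,0,0.05,0,0,0]
    - [0,0,0,0.05,0,0,0]
    - [0,0,0,0.025,0,0,0]
    - [0,0,0,0,0,0,0]
    - [-1,0,0,0,0,0,0]
    - [-1,0,0,0,0,0,0]
    - [-1,0,0,0,0,0,0]
    - [-1,0,0,0,0,0,0]
    - [-1,0,0,0,0,0,0]
    - [-1,0,0,0,0,0,0]
  grip_force: 50

```text
clock: 28.68
tcp_pos: [0.5355, -0.0311, 0.0312]
orientation: [0.001, 0.741, 0.671, 0.001]
wrist_force: [-0.4, -1.2, 7.0]
finger_gap: 0.0178
```

carry_out:
  steps:
    - [-1,0,0,-0.02,0,0,0]
    - [-1,0,0,-0.05,0,0,0]
    - [-1,0,0,-0.05,0,0,0]
    - [-1,0,0,-0.05,0,0,0]
    - [-1,0,0,-0.05,0,0,0]
    - [-1,0,0,-0.01,0,0,0]
    - [-1,0,0,0,0,0,0]
    - [-1,0,0,0,0,0,0]

```text
clock: 29.68
tcp_pos: [0.5332, -0.0304, 0.2578]
orientation: [-0.001, 0.741, 0.671, -0.001]
wrist_force: [0.7, -0.2, -0.8]
finger_gap: 0.0179
```

```bash
python3 -c "
from h import *
go(.5217,-.25,.26)"
```

```text
shift tool [-0.2197  0.0104 -0.0023] rows 5 per row [-0.0439  0.0021 -0.0005] psi 1.471 tilt [-0.0032  0.0008]
```

carry_out:
  steps:
    - [-1,-0.044,0.002,0,0,0,0]
    - [-1,-0.044,0.002,0,0,0,0]
    - [-1,-0.044,0.002,0,0,0,0]
    - [-1,-0.044,0.002,0,0,0,0]
    - [-1,-0.044,0.002,0,0,0,0]
    - [-1,0,0,0,0,0,0]
    - [-1,0,0,0,0,0,0]
    - [-1,0,0,0,0,0,0]

```text
clock: 30.68
tcp_pos: [0.5221, -0.2493, 0.2591]
orientation: [-0.001, 0.741, 0.671, -0.0]
wrist_force: [-0.1, -0.5, -1.2]
finger_gap: 0.0185
```

```bash
python3 -c "
from h import *
w=snap('wrist','w8.png')
go(.5217,-.25,.192)"
```

```text
shift tool [-0.0008 -0.0004  0.0674] rows 2 per row [-0.0004 -0.0002  0.0337] psi 1.473 tilt [-0.0006  0.0007]
```

View pics/w8.png

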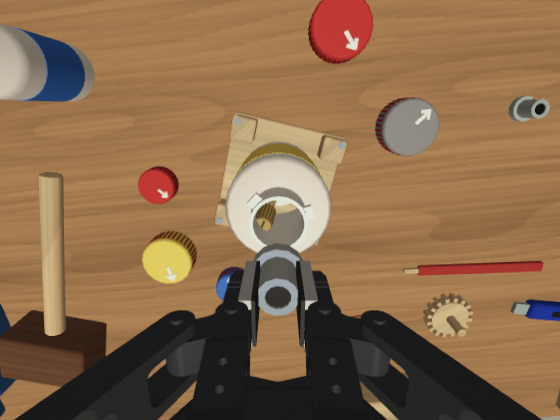

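The wrist view shows the pin inside the jar at (265,215) and the bushing held upright over the mouth.

carry_out:
  steps:
    - [-1,0,0,0.03,0,0,0]
    - [-1,0,0,0.025,0,0,0]
    - [-1,0,0,0.01,0,0,0]
    - [-1,0,0,0.003,0,0,0]
    - [-1,0,0,0,0,0,0]

```text
clock: 31.35
tcp_pos: [0.5227, -0.2505, 0.1926]
orientation: [0.001, 0.741, 0.671, 0.0]
wrist_force: [-0.2, 0.3, -0.3]
finger_gap: 0.0182
```

carry_out:
  steps:
    - [-0.1,0,0,0,0,0,0]
    - [-0.1,0,0,0,0,0,0]
    - [-0.1,0,0,0,0,0,0]
    - [-0.1,0,0,0,0,0,0]
    - [0,0,0,-0.03,0,0,0]
    - [0,0,0,-0.03,0,0,0]
    - [0,0.045,-0.018,0,0,0,0]
    - [0,0.045,-0.018,0,0,0,0]
    - [0,0.045,-0.018,0,0,0,0]
    - [0,0.045,-0.018,0,0,0,0]
    - [0,0.045,-0.018,0,0,0,0]
    - [0,0,0,0,0,0,0]
    - [0,0,0,0,0,0,0]

```text
clock: 32.98
tcp_pos: [0.4555, -0.0179, 0.2521]
orientation: [0.001, 0.741, 0.671, 0.0]
wrist_force: [0.6, 0.6, 0.1]
finger_gap: 0.0428
```

```bash
cat > bush.py <<'E'
from h import *
w=snap('wrist','w9.png'); g=cv2.cvtColor(w['color'],cv2.COLOR_RGB2GRAY)
u=proj(w,[.467,.0385,.03])[0]; x,y=u.round().astype(int); print('expected',u)
r=g[y-8:y+9,x-8:x+9].astype(int); m=(r<r.min()+22).astype(np.uint8); n,l,s,c=cv2.connectedComponentsWithStats(m); i=1+np.argmax(s[1:,4]); uv=c[i]+[x-8,y-8]
P=onz(w,uv,.030); print(r.min(),uv,s[i],P,env.get_state()['finger_gap']); go(P[0],P[1],.03)
E
python3 bush.py
```

```text
expected [329.88720002 189.55998012]
46 [329.72307692 189.69230769] [ 3  4 10  9 65] [0.46713485 0.0383092  0.03      ] 0.04258538853711992
shift tool [0.0576 0.0056 0.2219] rows 5 per row [0.0115 0.0011 0.0444] psi 1.471 tilt [ 0.0007 -0.0004]
```

View pics/w9.png

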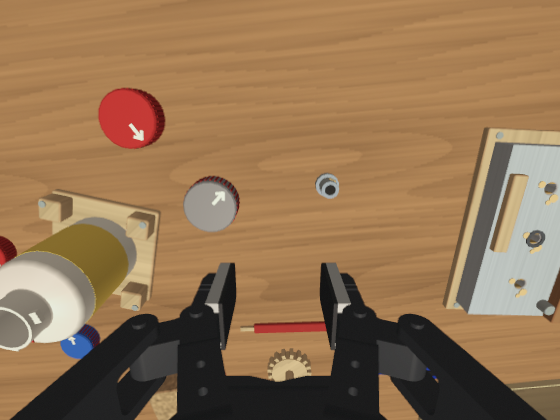

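One bushing is left, at (330,190), and it hasn't moved.

carry_out:
  steps:
    - [0,0.0288,0.0028,0,0,0,0]
    - [0,0.0288,0.0028,0,0,0,0]
    - [0,0,0,0.05,0,0,0]
    - [0,0,0,0.05,0,0,0]
    - [0,0,0,0.05,0,0,0]
    - [0,0,0,0.05,0,0,0]
    - [0,0,0,0.021,0,0,0]
    - [0,0,0,0,0,0,0]
    - [-1,0,0,0,0,0,0]
    - [-1,0,0,0,0,0,0]
    - [-1,0,0,0,0,0,0]
    - [-1,0,0,0,0,0,0]
    - [-1,0,0,0,0,0,0]
    - [-1,0,0,0,0,0,0]

```text
clock: 34.78
tcp_pos: [0.4678, 0.0387, 0.032]
orientation: [0.001, 0.742, 0.671, 0.001]
wrist_force: [-0.5, -1.8, 6.1]
finger_gap: 0.0176
```

carry_out:
  steps:
    - [-1,0,0,-0.02,0,0,0]
    - [-1,0,0,-0.05,0,0,0]
    - [-1,0,0,-0.05,0,0,0]
    - [-1,0,0,-0.05,0,0,0]
    - [-1,0,0,-0.05,0,0,0]
    - [-1,0,0,-0.01,0,0,0]
    - [-1,0,0,0,0,0,0]
    - [-1,0,0,0,0,0,0]

```text
clock: 35.78
tcp_pos: [0.4654, 0.0392, 0.259]
orientation: [-0.001, 0.741, 0.671, -0.001]
wrist_force: [-0.8, -0.3, -1.9]
finger_gap: 0.0178
```

```bash
python3 -c "
from h import *
go(.5217,-.25,.26)"
```

```text
shift tool [-0.2821  0.0849 -0.0013] rows 6 per row [-0.047   0.0141 -0.0002] psi 1.471 tilt [-0.0032  0.0005]
```

carry_out:
  steps:
    - [-1,-0.047,0.014,0,0,0,0]
    - [-1,-0.047,0.014,0,0,0,0]
    - [-1,-0.047,0.014,0,0,0,0]
    - [-1,-0.047,0.014,0,0,0,0]
    - [-1,-0.047,0.014,0,0,0,0]
    - [-1,-0.047,0.014,0,0,0,0]
    - [-1,0,0,0,0,0,0]
    - [-1,0,0,0,0,0,0]
    - [-1,0,0,0,0,0,0]

```text
clock: 36.9
tcp_pos: [0.5215, -0.2485, 0.2602]
orientation: [-0.001, 0.741, 0.671, -0.0]
wrist_force: [-0.5, 0.3, -0.4]
finger_gap: 0.0176
```

```bash
python3 -c "
from h import *
w=snap('wrist','w10.png');t=snap('top','top10.png')
z=lambda i,x,y,ww,h,W=400,H=300:cv2.resize(i[y:y+h,x:x+ww],(W,H),interpolation=cv2.INTER_CUBIC)
cv2.imwrite('pics/m9.png',np.hstack([z(cv2.imread('pics/w10.png'),200,160,160,150),z(cv2.imread('pics/top10.png'),200,150,200,150)]))
go(.5217,-.25,.192)"
```

```text
shift tool [-0.0014  0.0001  0.0688] rows 2 per row [-0.0007  0.      0.0344] psi 1.473 tilt [-0.0002  0.0004]
```

View pics/m9.png

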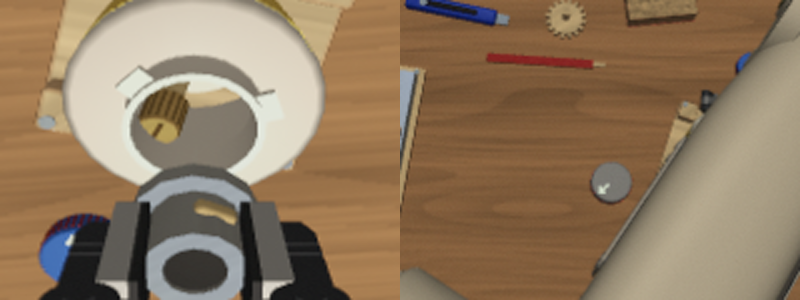

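The pin leans inside the jar, the bushing is held over the mouth, and no bushings are left on the bench.

carry_out:
  steps:
    - [-1,-0.001,0,0.03,0,0,0]
    - [-1,0,0,0.025,0,0,0]
    - [-1,0,0,0.01,0,0,0]
    - [-1,0,0,0.004,0,0,0]
    - [-1,0,0,0,0,0,0]

```text
clock: 37.62
tcp_pos: [0.5222, -0.2509, 0.1925]
orientation: [0.001, 0.741, 0.671, 0.0]
wrist_force: [0.3, 0.0, -1.1]
finger_gap: 0.0179
```

carry_out:
  steps:
    - [-0.1,0,0,0,0,0,0]
    - [-0.1,0,0,0,0,0,0]
    - [-0.1,0,0,0,0,0,0]
    - [-0.1,0,0,0,0,0,0]
    - [0,0,0,-0.03,0,0,0]
    - [0,0,0,-0.03,0,0,0]
    - [0.76,0,0,0,0,0,-0.169]
    - [0.76,0,0,0,0,0,-0.169]
    - [0.76,0,0,0,0,0,-0.169]
    - [0.76,0,0,0,0,0,-0.169]
    - [0.76,0,0,0,0,0,0]
    - [0.76,0,0,0,0,0,0]

```text
clock: 39.12
tcp_pos: [0.5218, -0.2509, 0.2518]
orientation: [-0.0, 0.478, 0.878, 0.0]
wrist_force: [0.5, 0.3, 0.3]
finger_gap: 0.0753
```

```bash
python3 - <<'E'
from h import *
w=snap('wrist','w11.png');t=snap('top','top11.png');s=snap('side','side11.png')
go(.3702,-.1698,.10,2.147)
z=lambda i,x,y,ww,h,W=390,H=290:cv2.resize(i[y:y+h,x:x+ww],(W,H),interpolation=cv2.INTER_CUBIC)
a,b,c=[cv2.imread('pics/%s11.png'%n) for n in('w','top','side')]
cv2.imwrite('pics/m10.png',np.vstack([np.hstack([z(a,0,0,560,420),z(a,200,150,160,120)]),np.hstack([z(b,100,140,320,240),z(c,180,130,220,165)])]))
E
```

```text
shift tool [ 0.1505 -0.0832  0.1518] rows 5 per row [ 0.0301 -0.0166  0.0304] psi 2.146 tilt [0.0001 0.0001]
turn z -0.0013 rows 1 per row -0.0013 j6 now -1.1617324270199123
```

View pics/m10.png

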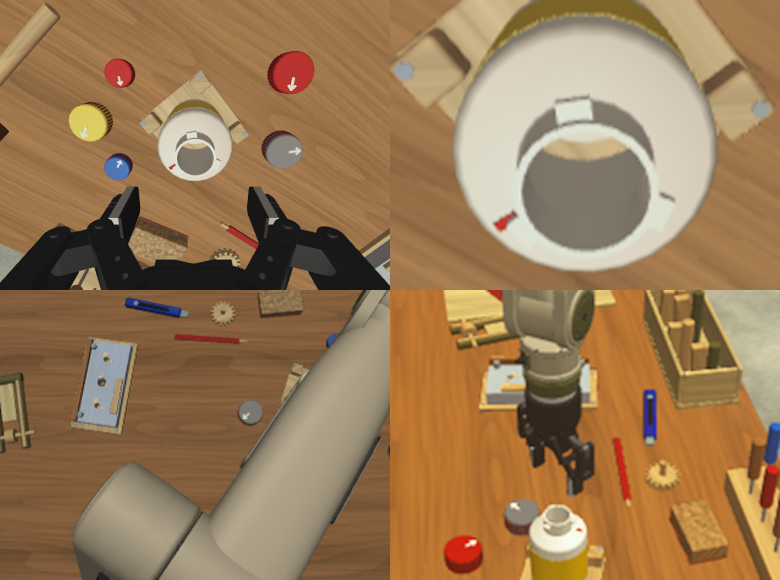

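All views agree: the mouth is clear, no bushings remain on the bench, and the jig plate is seated. The larger red cap is at about (417,104) in the full wrist frame. I'll measure the cap and the tick.

```bash
python3 - <<'E'
from h import *
w=snap('wrist'); h=cv2.cvtColor(w['color'],cv2.COLOR_RGB2HSV)
red=(((h[...,0]<8)|(h[...,0]>172))&(h[...,1]>120)&(h[...,2]>150)).astype(np.uint8)
for v in (130,150,170):
    m=(((h[...,0]<8)|(h[...,0]>172))&(h[...,1]>120)&(h[...,2]>v)).astype(np.uint8); c0,r,e=topface(w,(375,65,85,80),.03,m); print(v,c0,r,e)
m=np.zeros_like(red);m[75:140,390:450]=((h[...,1]<90)&(h[...,2]>170))[75:140,390:450]
n,l,s,c=cv2.connectedComponentsWithStats(m);i=1+np.argmax(s[1:,4]);ys,xs=np.nonzero(l==i)
P=np.array([onz(w,(x,y),.03)[:2] for x,y in zip(xs,ys)]);d=P.mean(0)-c0;k=np.argmax(np.linalg.norm(P-c0,axis=1));d2=P[k]-c0
print('arrow',s[i],np.degrees(np.arctan2(d[1],d[0])),np.degrees(np.arctan2(d2[1],d2[0])),np.linalg.norm(d2))
t=np.zeros_like(red);t[225:255,235:265]=red[225:255,235:265];ys,xs=np.nonzero(t)
for z in (.135,.14): p=onz(w,(xs.mean(),ys.mean()),z)[:2]-[.5217,-.25];print('tick',len(xs),np.linalg.norm(p),np.degrees(np.arctan2(p[1],p[0])))
E
```

```text
130 [ 0.37038572 -0.17265055] 0.030726863497313753 0.00030407675972850967
150 [ 0.37029271 -0.17192332] 0.030121060205242235 0.00013793980322482745
170 [ 0.3697959  -0.17179287] 0.028969549461128886 0.0002127330576936384
arrow [412 112  14  20 128] 31.337350398478403 26.852059807960263 0.025482604307412206
tick 23 0.035241471537754976 -18.71411493930977
tick 23 0.03347398275802674 -21.09602599902991
```

carry_out:
  steps:
    - [1,0.03,-0.0166,0,0,0,0]
    - [1,0.03,-0.0166,0,0,0,0]
    - [1,0.03,-0.0166,0,0,0,0]
    - [1,0.03,-0.0166,0,0,0,0]
    - [1,0.03,-0.0166,0,0,0,0]
    - [1,0,0,0.05,0,0,0]
    - [1,0,0,0.05,0,0,0]
    - [1,0,0,0.05,0,0,0]
    - [1,0,0,0.05,0,0,0]
    - [1,0,0,0.02,0,0,0]
    - [1,0,0,0.01,0,0,0]
    - [1,0,0,0,0,0,0]

```text
clock: 40.83
tcp_pos: [0.3705, -0.1704, 0.0218]
orientation: [-0.0, 0.477, 0.879, 0.0]
wrist_force: [-0.9, 1.1, 0.5]
finger_gap: 0.0853
```

```bash
python3 -c "
from h import *
go(.370,-.1705,.0165,2.147)"
```

```text
shift tool [ 0.0002 -0.0005  0.0053] rows 1 per row [ 0.0002 -0.0005  0.0053] psi 2.147 tilt [-0.0003  0.0003]
turn z -0.0003 rows 1 per row -0.0003 j6 now -1.2043860173254675
```

carry_out:
  steps:
    - [1,0,0,0.005,0,0,0]
    - [1,0,0,0,0,0,0]
    - [-1,0,0,0,0,0,0]
    - [-1,0,0,0,0,0,0]
    - [-1,0,0,0,0,0,0]
    - [-1,0,0,0,0,0,0]
    - [-1,0,0,0,0,0,0]
    - [-1,0,0,0,0,0,0]
    - [-1,0,0,0,0,0,0]
  grip_force: 110

```text
clock: 41.95
tcp_pos: [0.3708, -0.1706, 0.018]
orientation: [0.001, 0.477, 0.879, -0.0]
wrist_force: [-3.3, 1.5, 13.2]
finger_gap: 0.0603
```

carry_out:
  steps:
    - [-1,0,0,-0.02,0,0,0]
    - [-1,0,0,-0.05,0,0,0]
    - [-1,0,0,-0.05,0,0,0]
    - [-1,0,0,-0.05,0,0,0]
    - [-1,0,0,-0.05,0,0,0]
    - [-1,0,0,-0.01,0,0,0]
    - [-1,-0.03,0.0166,0,0,0,0]
    - [-1,-0.03,0.0166,0,0,0,0]
    - [-1,-0.03,0.0166,0,0,0,0]
    - [-1,-0.03,0.0166,0,0,0,0]
    - [-1,-0.03,0.0166,0,0,0,0]
    - [-1,0,0,0,0,0,0]
    - [-1,0,0,0,0,0,0]

```text
clock: 43.58
tcp_pos: [0.5209, -0.2503, 0.2455]
orientation: [-0.001, 0.477, 0.879, 0.0]
wrist_force: [-0.3, -0.0, -1.3]
finger_gap: 0.0605
```

```bash
python3 - <<'E'
from h import *
w=snap('wrist','w12.png');snap('side','side12.png');p,R,s=tool();print(p)
go(.5217,-.25,.20,2.147)
h=cv2.cvtColor(w['color'],cv2.COLOR_RGB2HSV)
z=p[2]+.012
for v in (130,150):
    m=(((h[...,0]<8)|(h[...,0]>172))&(h[...,1]>120)&(h[...,2]>v)).astype(np.uint8); c0,r,e=topface(w,(190,200,180,220),z,m); print(v,c0,r,e)
m=np.zeros(h.shape[:2],np.uint8);m[250:400,230:330]=((h[...,1]<90)&(h[...,2]>170))[250:400,230:330]
n,l,s,c=cv2.connectedComponentsWithStats(m);i=1+np.argmax(s[1:,4]);ys,xs=np.nonzero(l==i)
P=np.array([onz(w,(x,y),z)[:2] for x,y in zip(xs,ys)]);d=P.mean(0)-c0;print('arrow',s[i],np.degrees(np.arctan2(d[1],d[0])))
E
```

```text
[ 0.52080597 -0.25026537  0.24643507]
shift tool [-0.0003  0.0009  0.0464] rows 1 per row [-0.0003  0.0009  0.0464] psi 2.147 tilt [-0.0011  0.0008]
turn z 0.0 rows 1 per row 0.0 j6 now -1.1631116088384879
130 [ 0.51750862 -0.2506949 ] 0.03134382438619626 0.0022208148512948686
150 [ 0.5185365  -0.25192137] 0.0299493463042816 0.0019710205730487703
arrow [259 326  32  38 537] 26.77977329870708
```

carry_out:
  steps:
    - [-1,0,0.001,0.03,0,0,0]
    - [-1,0,0,0.02,0,0,0]
    - [-1,0,0,0.005,0,0,0]
    - [-1,0,0,0.005,0,0,0]
    - [-1,0,0,0.005,0,0,0]
    - [-1,0,0,0.003,0,0,0]
    - [-1,0,0,0,0,0,0]
    - [-1,0,0,0,0,0,0]

```text
clock: 44.68
tcp_pos: [0.5227, -0.2504, 0.179]
orientation: [0.0, 0.477, 0.879, 0.0]
wrist_force: [0.1, 0.0, -0.2]
finger_gap: 0.0601
```

carry_out:
  steps:
    - [-1,0,0,0.002,0,0,0]
    - [-1,0,0,0.002,0,0,0]
    - [-1,0,0,0.002,0,0,0]
    - [-1,0,0,0,0,0,0]
    - [-1,0,0,0,0,0,0]

```text
clock: 45.3
tcp_pos: [0.5232, -0.2507, 0.1769]
orientation: [0.002, 0.477, 0.879, -0.0]
wrist_force: [-5.7, 2.4, 21.0]
finger_gap: 0.0599
```

```bash
python3 - <<'E'
from h import *
for f in ('w3','w12'):
    a=cv2.imread('pics/%s.png'%f);h=cv2.cvtColor(a,cv2.COLOR_BGR2HSV)
    red=(((h[...,0]<8)|(h[...,0]>172))&(h[...,1]>120)&(h[...,2]>165)).astype(np.uint8);red[:200]=0
    n,l,s,c=cv2.connectedComponentsWithStats(red);i=1+np.argmax(s[1:,4]);print(f,'red',s[i],c[i].round(1))
    k=max(cv2.findContours((l==i).astype(np.uint8),cv2.RETR_EXTERNAL,cv2.CHAIN_APPROX_NONE)[0],key=cv2.contourArea);print(cv2.fitEllipse(cv2.convexHull(k)))
    m=np.zeros(red.shape,np.uint8);m[300:400,230:330]=((h[...,1]<90)&(h[...,2]>170))[300:400,230:330]
    n,l,s,c=cv2.connectedComponentsWithStats(m);i=1+np.argmax(s[1:,4]);print('arrow',s[i],c[i].round(1))
    ys,xs=np.nonzero(l==i);print('axis deg',np.degrees(0.5*np.arctan2(2*np.cov(xs,ys)[0,1],np.var(xs)-np.var(ys))).round(1))
p,R,s=tool();print(p,s['wrist_force'],s['ft_torque'])
E
```

```text
w3 red [  205   254   147   120 13000] [277.5 311.9]
((279.9232482910156, 315.4156188964844), (120.36782836914062, 152.86172485351562), 100.55169677734375)
arrow [258 332  34  39 554] [274.9 353.2]
axis deg -84.4
w12 red [  207   250   145   118 12491] [277.8 306.8]
((282.612060546875, 311.5201721191406), (118.5910415649414, 154.5099334716797), 105.3788833618164)
arrow [259 326  32  38 537] [274.8 347. ]
axis deg -84.8
[ 0.52316421 -0.25067196  0.17692993] [-5.65871272  2.40529591 21.00675801] [1.03191149 1.38288905 0.17368376]
```

carry_out:
  steps:
    - [-1,0,0,-0.003,0,0,0]
    - [-1,0,0,-0.003,0,0,0]
    - [-1,0.0018,0,0,0,0,0]
    - [-1,0,0,0,0,0,0]
    - [-1,0,0,0.002,0,0,0]
    - [-1,0,0,0.002,0,0,0]
    - [-1,0,0,0,0,0,0]

```text
clock: 46.18
tcp_pos: [0.5216, -0.2488, 0.1744]
orientation: [-0.0, 0.477, 0.879, 0.0]
wrist_force: [0.7, -0.2, -1.1]
finger_gap: 0.06
```

It has dropped past the lugs: z is 0.1744 with no force. Next I push it down.

carry_out:
  steps:
    - [-1,0,0,0.002,0,0,0]
    - [-1,0,0,0.002,0,0,0]
    - [-1,0,0,0.002,0,0,0]
    - [-1,0,0,0.002,0,0,0]
    - [-1,0,0,0.001,0,0,0]
    - [-1,0,0,0.001,0,0,0]
    - [-1,0,0,0,0,0,0]
    - [-1,0,0,0,0,0,0]

```text
clock: 47.18
tcp_pos: [0.5218, -0.2489, 0.1672]
orientation: [0.001, 0.477, 0.879, -0.0]
wrist_force: [-4.4, 2.3, 12.6]
finger_gap: 0.0602
```

carry_out:
  steps:
    - [-1,0,0,0.001,0,0,0]
    - [-1,0,0,0.001,0,0,0]
    - [-1,0,0,0.001,0,0,0]
    - [-1,0,0,0.001,0,0,0]
    - [-1,0,0,0.001,0,0,0]
    - [-1,0,0,0.001,0,0,0]
    - [-1,0,0,0.001,0,0,0]
    - [-1,0,0,0,0,0,0]
    - [-1,0,0,0,0,0,0]

```text
clock: 48.3
tcp_pos: [0.5218, -0.249, 0.1615]
orientation: [0.002, 0.477, 0.879, -0.0]
wrist_force: [-7.3, 3.1, 19.6]
finger_gap: 0.0602
```

carry_out:
  steps:
    - [-1,0,0,0,0,0,0.12]
    - [-1,0,0,0,0,0,0.12]
    - [-1,0,0,0,0,0,0.12]
    - [-1,0,0,0,0,0,0.12]
    - [-1,0,0,0,0,0,0.12]
    - [-1,0,0,0,0,0,0.12]
    - [-1,0,0,0,0,0,0.12]
    - [-1,0,0,0,0,0,0]
    - [-1,0,0,0,0,0,0]

```text
clock: 49.42
tcp_pos: [0.5233, -0.2498, 0.1619]
orientation: [0.003, 0.794, 0.608, 0.001]
wrist_force: [-2.4, 2.1, 17.7]
finger_gap: 0.0604
```

```bash
cat > st.py <<'E'
from h import *
p,R,s=tool();print(p,'psi-1.309',np.arctan2(R[1,0],R[0,0])-1.309,s['ft_torque'],s['wrist_force'],s['finger_gap'])
E
python3 st.py
```

```text
[ 0.52334715 -0.24978658  0.16189151] psi-1.309 -0.002257277194416041 [ 0.42472167  0.56439808 -0.15602579] [-2.40243214  2.13851752 17.71359965] 0.06042868665254561
```

carry_out:
  steps:
    - [-1,0,0,0.001,0,0,0.03]
    - [-1,0,0,0,0,0,0.03]
    - [-1,0,0,0,0,0,0.03]
    - [-1,0,0,0,0,0,0]

```text
clock: 49.92
tcp_pos: [0.5229, -0.2496, 0.1615]
orientation: [0.003, 0.82, 0.573, 0.001]
wrist_force: [-5.5, 3.2, 23.7]
finger_gap: 0.06
```

```bash
python3 st.py
```

```text
[ 0.52286539 -0.24962096  0.16146458] psi-1.309 -0.08945958906117313 [0.51036181 1.16933906 1.08372082] [-5.54468102  3.22035558 23.74763945] 0.06004653245967521
```

The stop is reached, with 1.08 N m of torque. I'll let the cap up and test it with a small lift.

carry_out:
  steps:
    - [-1,0,0,-0.002,0,0,-0.02]
    - [-1,0,0,-0.003,0,0,-0.02]
    - [-1,0,0,-0.003,0,0,0]
    - [-1,0,0,-0.003,0,0,0]
    - [-1,0,0,-0.003,0,0,0]
    - [-1,0,0,0,0,0,0]

```text
clock: 50.68
tcp_pos: [0.5227, -0.2494, 0.1684]
orientation: [0.0, 0.809, 0.588, 0.0]
wrist_force: [7.1, -4.2, -14.3]
finger_gap: 0.0599
```

```bash
python3 st.py
```

```text
[ 0.52265337 -0.24939111  0.1683922 ] psi-1.309 -0.0518959543906814 [-0.82224673 -1.52256139  0.15136885] [  7.08223527  -4.17031473 -14.32606813] 0.05986918882459165
```

The cap stays at locked height under a 14 N upward pull. I'll relax, release and retreat.

carry_out:
  steps:
    - [-1,0,0,0.003,0,0,0]
    - [-1,0,0,0,0,0,0]
    - [0.5,0,0,0,0,0,0]
    - [1,0,0,0,0,0,0]
    - [1,0,0,0,0,0,0]
    - [1,0,0,0,0,0,0]
    - [1,0,0,-0.02,0,0,0]
    - [1,0,0,-0.04,0,0,0]
    - [1,0,0,-0.05,0,0,0]
    - [1,0,-0.04,-0.02,0,0,0]
    - [1,0.045,-0.02,0,0,0,0]
    - [1,0.045,0,0,0,0,0]
    - [1,0.045,0,0,0,0,0]
    - [1,0.045,0,0,0,0,0]
    - [1,0.045,0,0,0,0,0]
    - [1,0.045,0,0,0,0,0]
    - [1,0.045,0,0,0,0,0]
    - [1,0,0,0,0,0,0]
    - [1,0,0,0,0,0,0]

```text
clock: 53.05
tcp_pos: [0.5616, 0.0692, 0.2977]
orientation: [0.0, 0.809, 0.588, -0.0]
wrist_force: [1.0, -0.0, 0.3]
finger_gap: 0.0854
```

```bash
python3 - <<'E'
from h import *
t=snap('top','topF.png');s=snap('side','sideF.png')
a0,a1=cv2.imread('pics/top0.png'),cv2.imread('pics/topF.png')
for n,(c,im) in {'topface0':(t,a0),'topfaceF':(t,a1)}.items():
    h=cv2.cvtColor(im,cv2.COLOR_BGR2HSV);m=(((h[...,0]<8)|(h[...,0]>172))&(h[...,1]>120)&(h[...,2]>130)).astype(np.uint8)
    print(n,topface(c,(340,195,45,40),.18,m))
z=lambda i,x,y,ww,h,W=390,H=290:cv2.resize(i[y:y+h,x:x+ww],(W,H),interpolation=cv2.INTER_CUBIC)
b0,b1=cv2.imread('pics/side0.png'),cv2.imread('pics/sideF.png')
def redbox(i):
    h=cv2.cvtColor(i[235:290,255:300],cv2.COLOR_BGR2HSV);m=(((h[...,0]<8)|(h[...,0]>172))&(h[...,1]>120)&(h[...,2]>90)).astype(np.uint8)
    n,l,s,c=cv2.connectedComponentsWithStats(m);j=1+np.argmax(s[1:,4]);return s[j],c[j]
print(redbox(b0),redbox(b1))
cv2.imwrite('pics/m11.png',np.vstack([np.hstack([z(a1,100,100,400,300),z(a1,320,185,80,60)]),np.hstack([z(b0,225,230,100,75),z(b1,225,230,100,75)])]))
E
```

```text
topface0 (array([ 0.52308345, -0.24935819]), np.float64(0.029683361435086184), np.float64(0.0003045052901137656))
topfaceF (array([ 0.52367183, -0.24988716]), np.float64(0.029376886358364808), np.float64(0.0004021224504474303))
(array([  8,  11,  25,  24, 443], dtype=int32), array([18.78781038, 22.86004515])) (array([  8,  12,  23,  23, 433], dtype=int32), array([18.77829099, 22.96073903]))
```

View pics/m11.png

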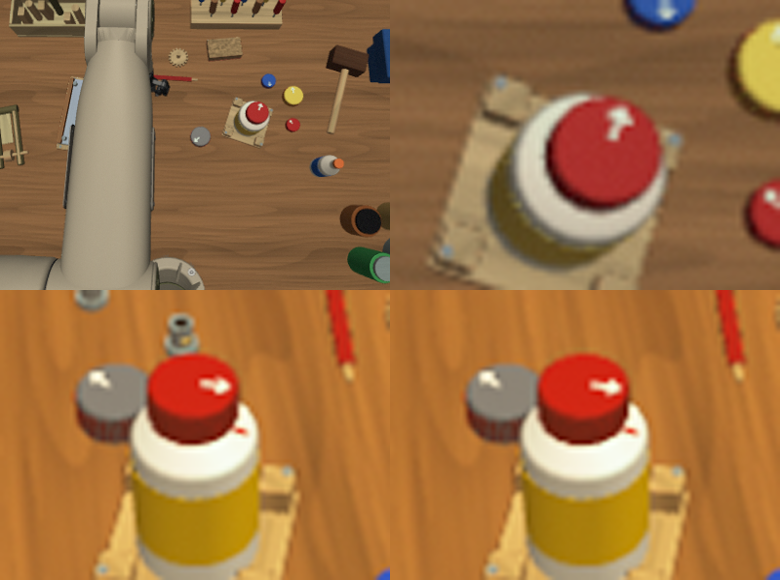

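The final view shows the cap back at its starting height, with the arrow over the tick and the surroundings unchanged.

```bash
python3 -c "
from h import *
print(env.hand_in(), env.get_state()['clock'])"
```

```text
the job is handed in; nothing more can be done
the job is handed in; nothing more can be done
```

I put the one pin and both bushings that were present into the soak jar, locked the cap back on, and handed the job in at about 53 s of the 210 s allowed.

- **Opening:** I pressed the cap down, turned it 48° anticlockwise, lifted it off and set it on the bench.
- **Pin and bushings:** I twisted the pin free with no more than 12.5 N of pull in the readings between moves, and the jig plate stayed seated. I then dropped the pin and the two bushings into the jar.
- **Closing:** The cap first caught on the lugs at 21 N, so I lifted it, shifted it about 2 mm, and it dropped into place. I pushed it down and turned it clockwise to the stop, where the torque was about 1.1 N m.

**Last checks:**
- **Cap locked:** It held at its locked height under a 14 N upward pull. In the top and side pictures it sits within about 1 mm of its starting place, with the arrow over the tick.
- **Bench:** No bushings remained on the bench, and nothing I could see had moved. The arm covered part of the jig and the middle of the bench in the last top picture.
- **Jar contents:** I saw the pin inside the jar before the second bushing went in. I never saw the bushings in there; both were released with their heads inside the mouth, and the last look down it showed it clear. The pin was out of sight by then too.

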